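# Release a drink can from the pedal dispenser into the tray

### The arm

A 6-joint arm with a two-finger parallel gripper is mounted at the origin on a cart in front of the work surface, level with it; the furniture and walls round the work are solid. World frame = base frame: x ahead of the robot, y to its left, z up, the work surface at z = 0. Lengths are in mm, angles in rad, forces in N, time in s.
With the tool pointing down it reaches from about 275 to 750 mm from the base axis. Payload 10.2 kg.
Tool frame: the origin (TCP) lies midway between the tips of the shut fingers; the grasp point (between the pads) lies 19 mm behind it; z points along the fingers, y is the line along which they close (so a half turn about z gives the same grasp; the last joint's range is limited). The gripper opens to 85 mm and grips with 20 to 120 N. Pads are 22 mm wide; open, the fingers measure 114 mm over their backs; the gripper's body (76 mm by 85 mm) begins 54 mm behind the grasp point. The pads swing forward as they close: fully open they stand 13 mm farther back than shut.
Start: joints at [-1.436, 0.313, 1.498, -0, 1.331, -0.223], TCP at [183.85, -491.762, 231.294] pointing down, gripper open.
Joint ranges: [-2.94, 2.94], [-0.97, 2.17], [0.19, 2.56], [-1.23, 4.37], [0.02, 3.11], [-2.88, 2.88]. Speed limits (rad/s): [2.39, 2.39, 3.01, 3.14, 3.14, 3.14].

### API

Orientations are given as a unit quaternion [w, x, y, z].
In Python, from rig import ctrl gives the robot as it stands.
- The arm moves only by the tool send_rows, never from a script. Its argument "targets" is a list of rows, each a list of 7 numbers: the closure, from -1 (fully open) to 1 (shut), so that 0 is half open, then the shift along the tool's x, y, z in m, then the turn, a rotation vector about the tool's x, y, z in rad. In form: [[claw, dx, dy, dz, ax, ay, az], ...]. A call has exactly 10 rows; each row shifts and turns the commanded pose from where the row before left it, along the tool's axes as they then stand; what a row does not reach is not made up. A row lasts 1/8 s, in which the tool goes at most 62.5 mm and 10.7 degrees, less where a joint would pass 70% of its speed; a pose out of reach is approached as far as the arm can. A call with a gripper value outside its range is refused whole. The fingers move at their own pace and stop on an object; "squeeze" is the grip in N (left out, the last holds). Time passes only in rows, so rows that do not move let the fingers close, or fill a call up. It gives the time, the measured TCP pose, the force, the opening and the grip force at its end, in the units of the state.
- ctrl.sense(): the state, without advancing time (a new reading comes with each control period).
- ctrl.capture(name): name is "side" or "top" or "wrist"; returns a dict with "img" (480x640x3 uint8, red, green, blue), "camera_matrix" (3x3 intrinsics, pixels), "R" (3x3) and "t" (3): a world point X has camera coordinates R X + t. Camera axes: x right, y down, z forward; pixel columns grow to the right and rows downward; lengths in mm; the calibration is good to about 2 mm. A picture is of the moment at which its call begins. There is no depth.
- ctrl.finish_job(): hands the job in; it is judged then, once.
Trained networks look in a picture, given as the dict that the camera call returned (one of the last four; its "shot" number tells which), for a name from the list of things; names that differ only in an ending like _2 or _b are one class to them, and where a whole thing is asked for, a point or a joint stands for the part that bears it (a point fixed in the world has none). Each returns a list of dicts, best first, with "score" (0 to 1); they miss things now and then, are a little off and sometimes report something else, mostly with a low value. They report only what shows in the picture. A call takes as long as a camera call.
- ctrl.boxes_of(query, picture): "extent" ([left, top, width, height] in pixels, round what is visible of it).
- ctrl.landmark_of(query, picture): "point" ([column, row] in pixels: a listed point, or the origin of a listed thing).
The state is a dict: "time_s": time; "joints": joint angles; "dq": joint speeds; "tau": joint torques, N m; "eef_pos": TCP position; "ee_rot": TCP orientation; "force": force on the tool from outside, world axes, zero at the start; "wrist_torque": the same for the moment, N m; "grip_width": opening from 0.0 (shut) to 1.0 (fully open); "grip_force": force on a finger pad.
Only numpy, scipy, OpenCV 4.12 (cv2) and the standard library are available. Lean on these libraries where they do the work, as an engineer would, in place of code of your own. Each camera call takes 0.05 s, during which the arm holds its last target. There are 200 camera calls.

### The job

Bring the wooden tray up to the steel can dispenser, standing on the counter with its low side flush against the dispenser's front and centred on the mouth. Then press the dispenser's pedal all the way down to its stop and keep it there while the can rolls out into the tray by itself, and let the pedal come back up. Do not touch the can with the gripper, and leave the mug, the tea tub and the spare can where they stand.

Things in the scene. Friction and masses are not known exactly. Their poses are not given: they have to be found in the camera images.
- rack: fixed can dispenser of bare sheet steel: a sloping open chute 152 mm wide (x), 180 mm long (y), up to 110 mm high; origin on the counter under its middle. The chute falls along -y to the mouth (floor 60 mm, side walls about 85 mm high there), above a flat upright front apron 152 mm wide, 55 mm high, 100 mm from the origin along -y. The pedal is on its -x side
- rack_mouth (a point): foot of the middle of the dispenser's front apron, at counter height; the tray's low edge belongs here
- pedal (a joint): the dispenser's sprung pedal, 0 up (at rest) to 0.18 rad fully down at its stop; about 5 to 14 N on the pad presses it down, and it springs back. The hinge lies along the rack's x, 125 mm behind the pad (along +y) and 18 mm lower. The pedal carries the stop plate that holds the can back; it clears the can only near the end of the travel
- pedal_pad (a point): centre of the top of the pedal's black rubber tread, 60 x 58 mm, 73 mm above the counter at rest and 23 mm lower at the stop; its centre is 75 mm from the chute's side wall, which is 85 to 90 mm high there
- can: plain aluminium drink can, 53 mm in diameter and 134 mm long, lying across the chute against the stop plate; origin at its centre, long axis along its x
- tray: loose open wooden tray, 192 mm (x) by 110 mm (y) outside, 0.5 kg, walls 8 mm thick, floor 6 mm; origin at the centre of its underside. The wall on its +y side is low (22 mm), that on its -y side tall (60 mm), the two end walls (at +x and -x) 45 mm high. It starts with the low side roughly towards the dispenser
- tray_low_edge (a point): foot of the middle of the outer face of the tray's low wall, 55 mm from the tray's origin along +y, at counter height
- mug: bystander: dark espresso mug, 63 x 88 mm, 51 mm high; origin under its centre
- tea_tub: bystander: white card tub with tea sachets, 67 x 66 mm, 76 mm high; origin under its centre
- spare_can: bystander: another plain can of the same size, standing upright; origin at its centre, 67 mm above the counter

How it is judged (in metres and radians):
On the way, in this order (a step that is already met when the one before it is completed fails the run):
1. the tray stands on the counter, low side against the dispenser's front (gap under 15 mm), centred within 15 mm and square within 0.12 rad, the can still in the chute (y of tray_low_edge in the frame of rack above -0.115 m and x of tray_low_edge in the frame of rack between -0.015 and 0.015 m and angle between the x axis of tray and the x axis of rack, either way round below 0.12 rad and height (world z) of tray below 0.006 m and z of can in the frame of rack above 0.08 m), for 0.2 s.
2. the pedal is pressed to its stop (over 0.165 of 0.18 rad) and held there for 0.3 s (value of joint pedal above 0.165 rad), for 0.3 s.
At the end, for the whole second after the job is handed in: the can lies at rest on the tray's floor inside its walls (its centre within 35 mm along and 47 mm across the tray's middle, 20 to 45 mm above its underside), the tray stands flat and still on the counter, and the pedal is up again (under 0.02 rad) (x of can in the frame of tray between -0.035 and 0.035 m and y of can in the frame of tray between -0.047 and 0.047 m and z of can in the frame of tray between 0.02 and 0.045 m and linear speed of each of can, tray below 0.02 m/s and angle between tray's own z axis and vertical below 0.05 rad and height (world z) of tray below 0.006 m and value of joint pedal below 0.02 rad); the robot touches nothing.
It fails at once if the gripper touches the can (over 1 N) (contact force between any of the arm, the fingers and can above 1 N).
It fails at once if the mug is moved more than 30 mm or tipped (distance of mug from where it was at the start of the episode above 0.03 m or angle between mug's own z axis and vertical above 0.5 rad).
It fails at once if the tea tub is moved more than 30 mm or tipped (distance of tea_tub from where it was at the start of the episode above 0.03 m or angle between tea_tub's own z axis and vertical above 0.5 rad).
It fails at once if the spare can is moved more than 30 mm or tipped (distance of spare_can from where it was at the start of the episode above 0.03 m or angle between spare_can's own z axis and vertical above 0.5 rad).
It also fails if it takes over 51 s, if anything falls off the work surface, if the arm or the gripper's body presses on something with over 40 N, if the wrist force passes 120 N, or if a joint passes its speed limit or range.

## Working session

There is one attempt and no reset: what is moved stays moved. The work goes in short steps, Python scripts to look and compute and a tool call to move; the robot and the scene stay as the last step left them, time stands still between calls to the robot, and variables do not carry over. Pictures are saved under pics/ and viewed, at most 10 in all, crops included, and the job is handed in when it is done.

Besides the shell and the picture viewer there is one more tool, called after "Emit:" as name(argument=value, ...), one argument or row to a line, values as JSON. send_rows: Moves the arm, as the interface text tells. Its arguments: {"type":"object","properties":{"targets":{"type":"array"},"squeeze":{"type":"number"}},"required":["targets"]}

```bash
mkdir -p pics; ls
cat > h.py <<'E'
import numpy as np, cv2
from rig import ctrl
def snap(n,f=None):
    p=ctrl.capture(n)
    if f: cv2.imwrite('pics/'+f,cv2.cvtColor(p['img'],cv2.COLOR_RGB2BGR))
    return p
def ray(p,uv):
    K=np.array(p['camera_matrix']);R=np.array(p['R']);t=np.array(p['t']).ravel()
    d=R.T@np.linalg.solve(K,[uv[0],uv[1],1.]);return -R.T@t,d
def onz(p,uv,z):
    c,d=ray(p,uv);return c+d*(z-c[2])/d[2]
def proj(p,X):
    K=np.array(p['camera_matrix']);q=np.array(p['R'])@np.array(X,float)+np.array(p['t']).ravel();q=K@q;return q[:2]/q[2]
def tri(a,b):
    (c1,d1),(c2,d2)=a,b
    s=np.linalg.lstsq(np.c_[d1,-d2],c2-c1,rcond=None)[0]
    P,Q=c1+s[0]*d1,c2+s[1]*d2;return (P+Q)/2,np.linalg.norm(P-Q)
E
python3 - <<'E'
from h import *
np.set_printoptions(precision=1,suppress=True)
P={n:snap(n,n+'0.png') for n in('top','side')}
for n in P: print(n,ray(P[n],(320,240)))
for q in ['rack','rack_mouth','pedal_pad','can','tray','tray_low_edge','mug','tea_tub','spare_can']:
    r={}
    for n in P:
        l=ctrl.landmark_of(q,P[n])
        print(q,n,[(np.round(x['point'],1),round(x['score'],2)) for x in l[:2]])
        if l: r[n]=ray(P[n],l[0]['point'])
    z=dict(pedal_pad=73,spare_can=67).get(q,0)
    for n in r: print('   ',n,r[n][0]+r[n][1]*(z-r[n][0][2])/r[n][1][2])
    if len(r)==2: print('   tri',*tri(r['top'],r['side']))
print(ctrl.sense())
E
```

```text
pics
top (array([415.5, -57.4, 915.9]), array([ 0.1, -0. , -1. ]))
side (array([-132.3,  736.7,  881.9]), array([ 0.5, -0.6, -0.6]))
rack top [(array([220.6, 191.3]), 0.69)]
rack side [(array([234.3, 291. ]), 0.6)]
    top [608.2 132.2   0. ]
    side [594.1 143.4   0. ]
   tri [609.3 133.9 -15.4] 4.892664953178961
rack_mouth top [(array([270. , 197.9]), 0.71)]
rack_mouth side []
    top [596.   29.7   0. ]
pedal_pad top [(array([232.8, 266.8]), 0.64)]
pedal_pad side [(array([298.9, 285.9]), 0.93)]
    top [449.   89.6  73. ]
    side [445.5  95.5  73. ]
   tri [449.4  90.8  67.2] 0.46168088843073335
can top [(array([244. , 186.6]), 0.96)]
can side [(array([255.7, 244.7]), 0.61)]
    top [618.9  84.2  -0. ]
    side [673.8  -2.3   0. ]
   tri [598.2  69.7  85.1] 4.259287300703074
tray top [(array([355.5, 221.7]), 0.94)]
tray side [(array([332.9, 236.1]), 0.64), (array([255.9, 242.9]), 0.53)]
    top [ 548.9 -148.7    0. ]
    side [ 553.9 -152.5    0. ]
   tri [ 548.9 -147.7    5.3] 1.9350230113298086
tray_low_edge top [(array([329.8, 220.8]), 0.67)]
tray_low_edge side [(array([316.4
[... 279 characters left out ...]
.8] 6.650774564037932
tea_tub top [(array([406.7, 313.7]), 0.83)]
tea_tub side [(array([300.5, 283.2]), 0.74)]
    top [ 360.3 -254.8    0. ]
    side [500.8  28.6   0. ]
   tri [ 450.5 -134.4  -23.9] 304.31700047634223
spare_can top [(array([471.3, 304.1]), 0.79)]
spare_can side []
    top [ 383.7 -364.6   67. ]
{'time_s': 1.0, 'joints': array([-1.4,  0.3,  1.5,  0. ,  1.3, -0.2]), 'dq': array([ 0., -0.,  0., -0., -0., -0.]), 'tau': array([  0. , -41.2, -26. ,  -0. ,   0. ,   0. ]), 'eef_pos': array([ 183.8, -491.8,  231.3]), 'ee_rot': array([0. , 1. , 0.2, 0. ]), 'force': array([-0.4,  0.3,  0. ]), 'wrist_torque': array([-0.,  0.,  0.]), 'grip_force': 0.0, 'grip_width': 0.9973309877003093}
```

View pics/top0.png

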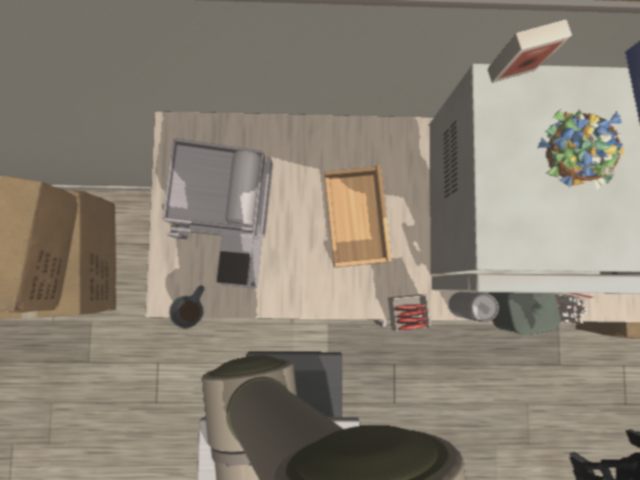

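View pics/side0.png

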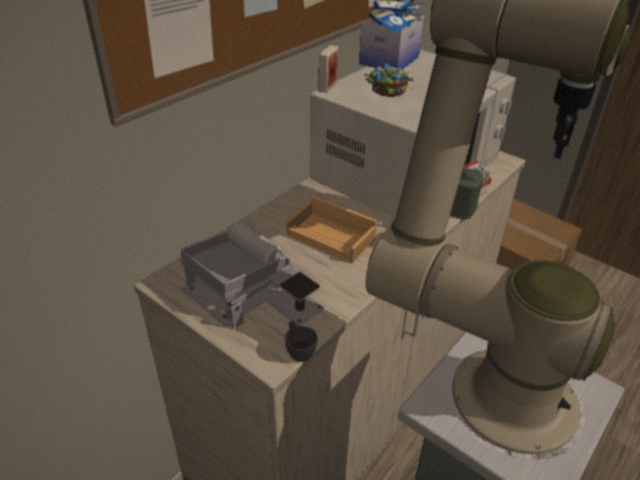

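The top view has +x up and +y left. The rack is at left (165–270, 140–285), the tray at (325–390, 165–265) and the microwave at right from column 430. The mug is at (187, 308), the tub at (410, 313) and the spare can at (484, 305). I'll enlarge the rack and tray to get their yaws.

Run:
```python
from h import *
import pickle
p=snap('top'); pickle.dump(p,open('top.pkl','wb'))
c=p['img'][125:325,150:417]
cv2.imwrite('pics/crop.png',cv2.cvtColor(cv2.resize(c,None,fx=2.99,fy=2.99,interpolation=cv2.INTER_CUBIC),cv2.COLOR_RGB2BGR))
s=ctrl.sense();print(s['ee_rot'],s['eef_pos'])
np.set_printoptions(precision=1,suppress=True)
# rays for tray fits: wood colour mask
hsv=cv2.cvtColor(p['img'],cv2.COLOR_RGB2HSV)
m=((hsv[...,1]>95)&(hsv[...,0]<25)).astype(np.uint8); m[:, :300]=0;m[:,400:]=0;m[:150]=0;m[280:]=0
k=max(cv2.findContours(m,0,2)[0],key=cv2.contourArea)
print(cv2.minAreaRect(k),cv2.approxPolyDP(k,4,True).reshape(-1,2).tolist())
```

```text
[-5.26852415e-05  9.84042929e-01  1.77931196e-01  1.88205268e-07] [ 183.83533463 -491.74136974  231.27216604]
((356.8143310546875, 215.89833068847656), (96.23936462402344, 56.23200607299805), 83.38654327392578) [[378, 165], [326, 173], [335, 265], [390, 259]]
```

View pics/crop.png

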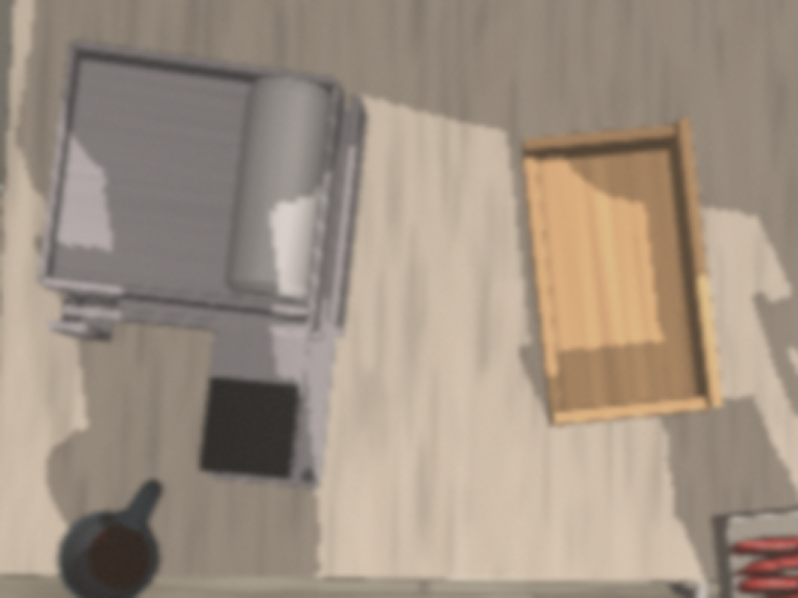

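The crop shows the tray's tall wall from (686,120) to (719,407) and its low wall at left. The black pad spans (202–298, 378–478). The chute's rear edge runs (72,45)–(43,283) and the apron edge (362,100)–(340,330).

Run:
```python
from h import *
import pickle
from scipy.optimize import least_squares
np.set_printoptions(precision=2,suppress=True)
p=pickle.load(open('top.pkl','rb'))
f=lambda u,v:(150+u/2.99,125+v/2.99)
def fit(pts,x0):
    L=np.array([a for a,_ in pts],float);U=np.array([f(*b) for _,b in pts])
    def res(q):
        c,s=np.cos(q[2]),np.sin(q[2]);o=[]
        for l,u in zip(L,U): o.append(proj(p,[q[0]+c*l[0]-s*l[1],q[1]+s*l[0]+c*l[1],l[2]])-u)
        return np.ravel(o)
    r=least_squares(res,x0,x_scale=[10,10,.1]);print(r.x,r.fun);return r.x
fit([((96,-55,60),(686,120)),((-96,-55,60),(719,407)),((96,55,45),(524,143)),((-96,55,45),(552,424))],[549,-148,0.1])
for n,b,z in [('back+',(72,45),110),('back-',(43,283),110),('wallf+',(340,82),85),('apr+',(362,100),55),('apr-',(340,330),55),('pan',(312,487),0),
  ('pad',(208,378),73),('pad',(298,382),73),('pad',(294,478),73),('pad',(202,470),73)]: print(n,onz(p,f(*b),z))
fit([((30,29,73),(208,378)),((30,-29,73),(298,382)),((-30,-29,73),(294,478)),((-30,29,73),(202,470))],[449,90,-.1])
```

```text
[ 552.55 -146.83    0.11] [ 0.62 -0.36  0.7   0.51 -0.93 -1.02 -0.4   0.81]
back+ [679.24 197.55 110.  ]
back- [531.21 208.74 110.  ]
wallf+ [666.82  35.51  85.  ]
apr+ [664.05  24.13  55.  ]
apr- [511.35  34.98  55.  ]
pan [409.5   57.36   0.  ]
pad [477.68 115.29  73.  ]
pad [475.9   58.71  73.  ]
pad [415.48  59.61  73.  ]
pad [419.82 117.14  73.  ]
[447.23  87.68  -0.04] [-0.11 -0.33  0.61 -0.1  -0.11 -0.36 -0.38  0.78]
```

Emit:
send_rows(
  targets=[
    [-1,0,0,0,0,0,0.124],
    [-1,0,0,0,0,0,0.124],
    [-1,0.031,-0.0455,0,0,0,0],
    [-1,0.031,-0.0455,0,0,0,0],
    [-1,0.031,-0.0455,0,0,0,0],
    [-1,0.031,-0.0455,0,0,0,0],
    [-1,0.031,-0.0455,0,0,0,0],
    [-1,0.031,-0.0455,0,0,0,0],
    [-1,0.05,0.005,0,0,0,0],
    [-1,0.05,0.005,0,0,0,0],
  ],
  squeeze=60,
)

```text
time_s: 2.3
eef_pos: [441.0, -198.3, 231.8]
ee_rot: [0.001, 0.998, 0.055, 0.0]
force: [-0.2, -0.9, 0.3]
grip_width: 0.998
grip_force: 0.0
```

Emit:
send_rows(
  targets=[
    [-1,0.039,0.004,0.02,0,0,0],
    [-1,0.039,0.004,0.02,0,0,0],
    [-1,0.039,0.004,0.02,0,0,0],
    [-1,0,0,0,0,0,0],
    [-1,0,0,0,0,0,0],
    [-1,0,0,0,0,0,0],
    [-1,0,0,0,0,0,0],
    [-1,0,0,0,0,0,0],
    [-1,0,0,0,0,0,0],
    [-1,0,0,0,0,0,0],
  ],
)

```text
time_s: 3.55
eef_pos: [556.9, -198.1, 171.3]
ee_rot: [0.0, 0.998, 0.055, 0.0]
force: [-0.9, 0.0, 1.2]
grip_width: 0.999
grip_force: 0.0
```

Run:
```python
from h import *
np.set_printoptions(precision=1,suppress=True)
p=snap('wrist','w1.png');s=ctrl.sense();print(s['eef_pos'],s['ee_rot'],ray(p,(320,240)))
for q in ['tray','tray_low_edge','rack_mouth','pedal_pad']:
    for x in ctrl.landmark_of(q,p)[:1]: print(q,x['point'],x['score'],onz(p,x['point'],73 if q=='pedal_pad' else 0))
print('grip point proj',proj(p,[558,-197.5,60]),[proj(p,[552.55+a*.994+b*.11*1,-146.8+a*.11-b*.994,60]) for a,b in((96,55),(-96,55),(96,47),(-96,47))])
```

```text
[ 556.9 -198.1  171.3] [-0.   1.   0.1  0. ] (array([ 626.2, -190.8,  312.4]), array([-0.3, -0. , -1. ]))
tray [263.9, 206.2] 0.59 [ 556.4 -148.7    0. ]
tray_low_edge [202.8, 209.4] 0.82 [547.9 -96.6   0. ]
rack_mouth [49.7, 136.0] 0.91 [595.6  29.    0. ]
grip point proj [320.4 228.8] [array([326.5,  82.8]), array([325.7, 347.8]), array([313.9,  82.8]), array([315.4, 347.8])]
```

View pics/w1.png

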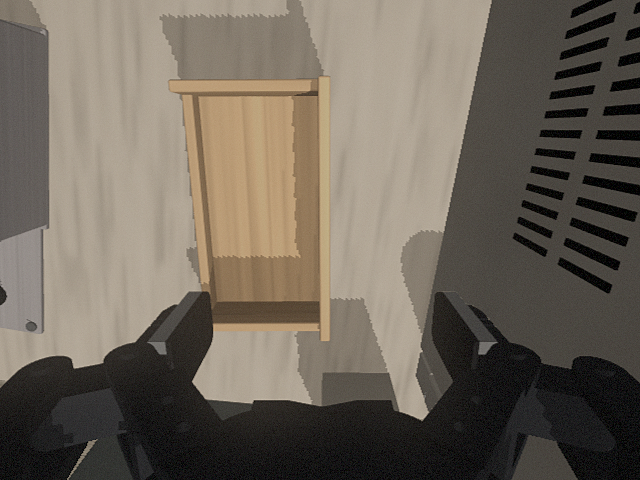

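Run:
```python
from h import *
np.set_printoptions(precision=1,suppress=True)
p=snap('wrist')
for z in (55,85):
  for uv in [(47,30),(48,228)]: print(z,onz(p,uv,z))
print('pan',onz(p,(40,330),0),onz(p,(44,228),0))
```

```text
55 [666.  -13.8  55. ]
55 [535.8  -2.8  55. ]
85 [661.3 -34.4  85. ]
85 [546.4 -24.7  85. ]
pan [414.1  53.9   0. ] [516.1  40.8   0. ]
```

Emit:
send_rows(
  targets=[
    [-1,0.0053,0.0026,0.02,0,0,0],
    [-1,0,0,0.03,0,0,0],
    [-1,0,0,0.03,0,0,0],
    [-1,0,0,0.03,0,0,0],
    [-1,0,0,0.03,0,0,0],
    [-1,0,0,0,0,0,0],
    [0.3,0,0,0,0,0,0],
    [1,0,0,0,0,0,0],
    [1,0,0,0,0,0,0],
    [1,0,0,0,0,0,0],
  ],
)

```text
time_s: 5.1
eef_pos: [562.6, -200.2, 31.7]
ee_rot: [0.0, 0.998, 0.055, 0.0]
force: [0.3, 0.5, 0.3]
grip_width: 0.143
grip_force: 0.0
```

Emit:
send_rows(
  targets=[
    [1,0,0,0,0,0,0],
    [1,0,0,0,0,0,0],
    [1,0,0,0,0,0,0],
    [1,0.008,-0.024,0,0,0,0],
    [1,0.008,-0.024,0,0,0,0],
    [1,0.008,-0.024,0,0,0,0],
    [1,0.008,-0.024,0,0,0,0],
    [1,0,0,0,0,0,0.095],
    [1,0,0,0,0,0,0.095],
    [1,0,0,0,0,0,0],
  ],
)

```text
time_s: 6.35
eef_pos: [584.1, -101.2, 31.8]
ee_rot: [0.0, 0.999, -0.04, 0.001]
force: [-0.5, 2.2, 4.9]
grip_width: 0.081
grip_force: 60.1
```

Run:
```python
from h import *
np.set_printoptions(precision=1,suppress=True)
P={n:snap(n) for n in('top','wrist')}
s=ctrl.sense();print(s['eef_pos'],s['ee_rot'],s['grip_width'],s['grip_force'],s['force'])
for n,p in P.items():
  for q in ['tray','tray_low_edge','rack_mouth','can']:
    for x in ctrl.landmark_of(q,p)[:1]: print(n,q,x['point'],x['score'],onz(p,x['point'],0))
a=P['wrist']['img'];b=cv2.resize(P['top']['img'][125:325,150:417],None,fx=2.4,fy=2.4,interpolation=2)
b=np.pad(b,((0,0),(0,0),(0,0)))[:480]
cv2.imwrite('pics/w2.png',cv2.cvtColor(a,cv2.COLOR_RGB2BGR))
cv2.imwrite('pics/t2.png',cv2.cvtColor(b,cv2.COLOR_RGB2BGR))
```

```text
[ 584.1 -101.2   31.8] [ 0.  1. -0.  0.] 0.07724437369026756 60.07153809070587 [-0.6  2.8  6.5]
top rack_mouth [272.5, 198.0] 0.55 [595.9  24.5   0. ]
top can [243.7, 189.4] 0.98 [613.   84.6   0. ]
wrist tray [220.7, 270.1] 0.59 [589.6 -51.3   0. ]
wrist tray_low_edge [110.0, 269.9] 0.71 [594.1   3.7   0. ]
wrist rack_mouth [58.0, 272.1] 0.61 [595.   29.9   0. ]
```

View pics/w2.png

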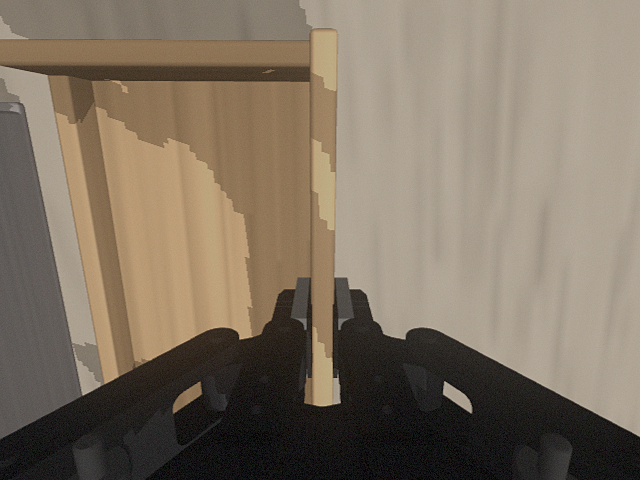

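The wrist view shows the tray gripped on its tall wall at (323, 300). The low wall is at left (52,80)–(105,390), and the apron's foot runs (22,105)–(80,395).

Run:
```python
from h import *
np.set_printoptions(precision=1,suppress=True)
p=snap('wrist')
def l(a,b,z):
  A,B=onz(p,a,z),onz(p,b,z);print(A,B,'yaw',np.arctan2(*(A-B)[1::-1]))
l((22,105),(80,395),0);l((50,76),(105,390),22);l((336,35),(336,270),60)
```

```text
[673.9  24.3   0. ] [522.6  37.5  -0. ] yaw -0.087597558884189
[680.6  -6.1  22. ] [541.1   6.5  22. ] yaw -0.08960945534607799
[ 677.9 -112.8   60. ] [ 608.8 -108.1   60. ] yaw -0.06891188428972858
```

View pics/t2.png

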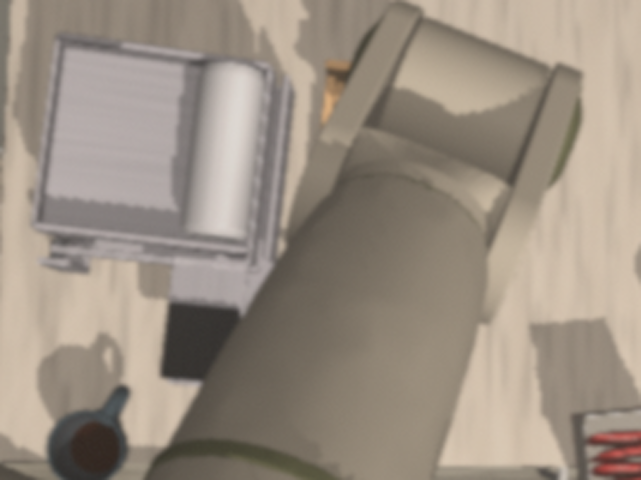

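The tray and apron are parallel (−0.09 each) with a gap of about 27 mm, and the arm is clear of the pedal. I'll close the gap.

Emit:
send_rows(
  targets=[
    [1,0.001,-0.006,0,0,0,0],
    [1,0,-0.006,0,0,0,0],
    [1,0,-0.006,0,0,0,0],
    [1,0,-0.004,0,0,0,0],
    [1,0,-0.002,0,0,0,0],
    [1,0,-0.001,0,0,0,0],
    [1,0,-0.001,0,0,0,0],
    [1,0,-0.001,0,0,0,0],
    [1,0,0,0,0,0,0],
    [1,0,0,0,0,0,0],
  ],
)

```text
time_s: 8.15
eef_pos: [587.3, -75.0, 31.8]
ee_rot: [0.001, 0.999, -0.04, 0.001]
force: [-0.7, -5.9, 6.4]
grip_width: 0.082
grip_force: 60.1
```

Emit:
send_rows(
  targets=[
    [1,0,-0.001,0,0,0,0],
    [1,0,-0.0005,0,0,0,0],
    [1,0,0,0,0,0,0],
    [1,0,0,0,0,0,0],
    [1,0,0,0,0,0,0],
    [1,0,0,0,0,0,0],
    [1,0,0,0,0,0,0],
    [1,0,0,0,0,0,0],
    [1,0,0,0,0,0,0],
    [1,0,0,0,0,0,0],
  ],
)

```text
time_s: 9.4
eef_pos: [587.0, -74.7, 31.8]
ee_rot: [0.002, 0.999, -0.04, 0.0]
force: [-4.9, -11.9, 6.2]
grip_width: 0.082
grip_force: 60.3
```

Run:
```python
from h import *
np.set_printoptions(precision=1,suppress=True)
P={n:snap(n) for n in('side','wrist')}
s=ctrl.sense();print(s['eef_pos'],s['ee_rot'],s['force'])
for n,p in P.items():
  for q in ['tray','tray_low_edge','rack_mouth','can','pedal_pad']:
    for x in ctrl.landmark_of(q,p)[:1]: print(n,q,x['point'],x['score'],onz(p,x['point'],73 if q=='pedal_pad' else 0))
cv2.imwrite('pics/w3.png',cv2.cvtColor(P['wrist']['img'],cv2.COLOR_RGB2BGR))
```

```text
[587.  -74.7  31.8] [ 0.  1. -0.  0.] [ -3.4 -12.6   6.4]
side tray [285.2, 255.7] 0.92 [591.7 -19.1   0. ]
side tray_low_edge [415.9, 247.2] 0.2 [ 374.1 -252.1    0. ]
side can [233.2, 289.3] 0.55 [600.  141.2   0. ]
side pedal_pad [300.6, 283.8] 0.81 [447.   88.5  73. ]
wrist tray [109.5, 272.3] 0.68 [595.9  30.4   0. ]
wrist tray_low_edge [110.0, 272.2] 0.94 [595.9  30.2   0. ]
```

View pics/w3.png

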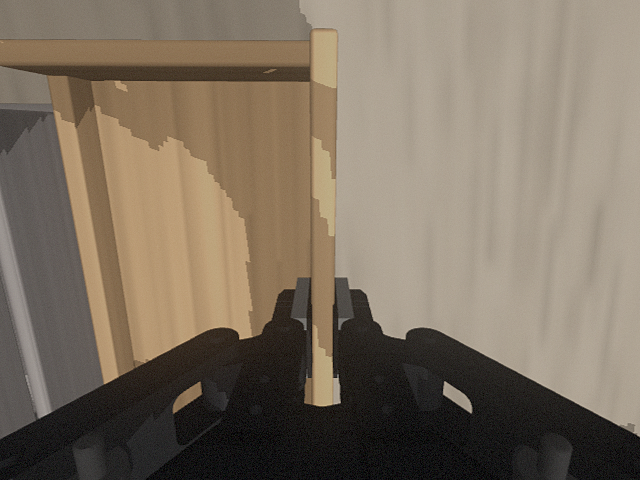

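The tray is flush: the apron face meets the low wall along (55,110)–(103,385). I'll check the centring from the apron's end at (50,110).

Run:
```python
from h import *
np.set_printoptions(precision=1,suppress=True)
p=snap('wrist')
# apron end just visible above wall top edge: line from top(0,103) to (52,110)
print('apron end z22..',onz(p,(50,109),22),'tray tall end',onz(p,(323,28),60), 'apron top',onz(p,(3,104),55))
print(ctrl.sense()['joints'])
```

```text
apron end z22.. [671.9  23.4  22. ] tray tall end [682.8 -82.9  60. ] apron top [671.1  14.4  55. ]
[-0.3  0.7  1.5 -0.   1.   1.3]
```

Emit:
send_rows(
  targets=[
    [1,0,0.001,0,0,0,0],
    [0,0,0,0,0,0,0],
    [-0.3,0,0,0,0,0,0],
    [-0.3,0,0,0,0,0,0],
    [-0.3,0,0,0,0,0,0],
    [-0.3,0,0,-0.025,0,0,0],
    [-0.3,0,0,-0.04,0,0,0],
    [-0.3,0,0,-0.05,0,0,0],
    [-0.3,0,0,-0.05,0,0,0],
    [1,0,0,0,0,0,0],
  ],
)

```text
time_s: 11.3
eef_pos: [588.4, -74.2, 200.3]
ee_rot: [0.001, 0.999, -0.04, 0.004]
force: [-0.9, -0.7, -0.6]
grip_width: 0.455
grip_force: 0.0
```

Emit:
send_rows(
  targets=[
    [1,-0.026,-0.012,0,0,0,0],
    [1,-0.026,-0.012,0,0,0,0],
    [1,-0.025,-0.025,0,0,0,0],
    [1,-0.025,-0.025,0,0,0,0],
    [1,-0.025,-0.039,0,0,0,0],
    [1,-0.025,-0.038,0,0,0,0],
    [1,0,0,0,0,0,0],
    [1,0,0,0,0,0,0],
    [1,0,0,0,0,0,0],
    [1,0,0,0,0,0,0],
  ],
)

```text
time_s: 12.55
eef_pos: [447.8, 88.2, 196.1]
ee_rot: [0.0, 0.999, -0.041, -0.0]
force: [-0.6, -0.5, 0.1]
grip_width: -0.001
grip_force: 0.0
```

Run:
```python
from h import *
np.set_printoptions(precision=1,suppress=True)
P={n:snap(n) for n in('top','side','wrist')}
s=ctrl.sense();print(s['eef_pos'],s['ee_rot'],s['force'],s['grip_width'])
for n,p in P.items():
  for q in ['tray','tray_low_edge','rack_mouth','can','pedal_pad']:
    for x in ctrl.landmark_of(q,p)[:1]: print(n,q,x['point'],x['score'],onz(p,x['point'],73 if q=='pedal_pad' else 0))
cv2.imwrite('pics/w4.png',cv2.cvtColor(P['wrist']['img'],cv2.COLOR_RGB2BGR))
```

```text
[447.7  88.5 196.2] [ 0.  1. -0. -0.] [-0.2 -0.7  0.7] 0.004338880909014699
top tray [295.5, 201.8] 0.95 [588.7 -23.4   0. ]
top tray_low_edge [265.7, 198.6] 0.57 [594.4  38.6   0. ]
top rack_mouth [269.7, 197.4] 0.6 [597.1  30.4   0. ]
top can [241.6, 188.1] 0.98 [615.7  89.    0. ]
top pedal_pad [232.1, 266.5] 0.79 [449.5  90.9  73. ]
side tray [285.5, 256.4] 0.59 [589.4 -17.6   0. ]
side rack_mouth [296.2, 353.3] 0.74 [373.1 185.2   0. ]
side can [258.3, 244.0] 0.7 [671.   -8.4   0. ]
side pedal_pad [300.2, 284.6] 0.62 [446.1  90.8  73. ]
wrist tray [444.9, 22.6] 0.68 [591.5 -24.4   0. ]
wrist tray_low_edge [379.7, 23.6] 0.63 [595.1  28.6   0. ]
wrist pedal_pad [318.6, 218.3] 0.6 [453.8  89.9  73. ]
```

View pics/w4.png

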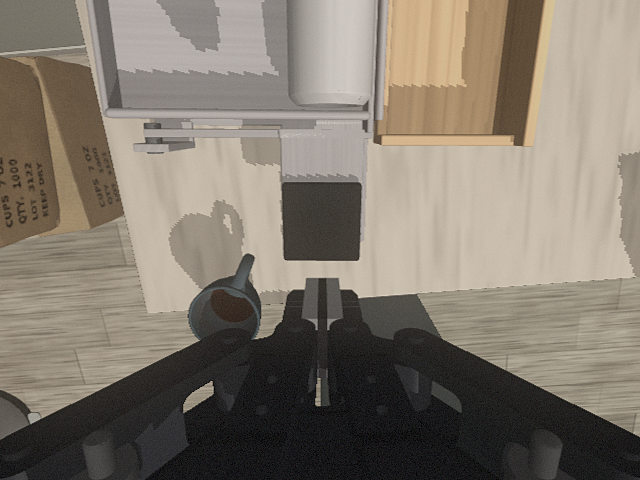

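The wrist view shows the pad centred at (321, 222), the can in the chute at (332, 55), and the tray flush at column 378. Now I'll press.

Emit:
send_rows(
  targets=[
    [1,0.003,0,0.03,0,0,0],
    [1,0,0,0.03,0,0,0],
    [1,0,0,0.03,0,0,0],
    [1,0,0,0.02,0,0,0],
    [1,0,0,0.008,0,0,0],
    [1,0,0,0.006,0,0,0],
    [1,0,0,0.006,0,0,0],
    [1,0,0,0.006,0,0,0],
    [1,0,0,0.006,0,0,0],
    [1,0,0,0,0,0,0],
  ],
)

```text
time_s: 14.7
eef_pos: [451.1, 87.9, 55.2]
ee_rot: [0.001, 0.999, -0.04, 0.001]
force: [-4.0, -4.5, 10.8]
grip_width: -0.001
grip_force: 6.1
```

Emit:
send_rows(
  targets=[
    [1,0,0,0.004,0,0,0],
    [1,0,0,0.002,0,0,0],
    [1,0,0,0.001,0,0,0],
    [1,0,0,0.001,0,0,0],
    [1,0,0,0,0,0,0],
    [1,0,0,0,0,0,0],
    [1,0,0,0,0,0,0],
    [1,0,0,0,0,0,0],
    [1,0,0,0,0,0,0],
    [1,0,0,0,0,0,0],
  ],
)

```text
time_s: 15.95
eef_pos: [451.3, 88.1, 49.9]
ee_rot: [0.001, 0.999, -0.04, 0.001]
force: [-16.7, -5.8, 45.0]
grip_width: -0.002
grip_force: 22.7
```

Run:
```python
from h import *
np.set_printoptions(precision=1,suppress=True)
p=snap('wrist');t=snap('top')
s=ctrl.sense();print(s['eef_pos'],s['force'])
for n,q in (('w',p),('t',t)):
  for x in ctrl.landmark_of('can',q)[:2]: print(n,x['point'],x['score'],onz(q,x['point'],33))
```

```text
[451.3  88.1  49.9] [-16.2  -5.6  44.5]
t [303.3, 198.7] 0.73 [589.  -40.1  33. ]
```

The force jumped to 45 N, so the pedal is at its stop, and the can is now in the tray. I'll raise the tool.

Emit:
send_rows(
  targets=[
    [1,0,0,0,0,0,0],
    [1,0,0,-0.005,0,0,0],
    [1,0,0,-0.007,0,0,0],
    [1,0,0,-0.01,0,0,0],
    [1,0,0,-0.02,0,0,0],
    [1,0,0,-0.03,0,0,0],
    [1,0,0,-0.04,0,0,0],
    [1,0,0,-0.04,0,0,0],
    [1,0,0,0,0,0,0],
    [1,0,0,0,0,0,0],
  ],
)

```text
time_s: 17.4
eef_pos: [450.3, 88.6, 197.8]
ee_rot: [-0.0, 0.999, -0.04, -0.0]
force: [0.0, -0.1, -0.3]
grip_width: -0.003
grip_force: 0.0
```

Run:
```python
from h import *
np.set_printoptions(precision=1,suppress=True)
p=snap('wrist','w5.png');t=snap('top')
s=ctrl.sense();print(s['time_s'],s['eef_pos'],s['force'])
for n,q in (('w',p),('t',t)):
  for k,z in (('can',33),('tray',0),('tray_low_edge',0),('pedal_pad',73)):
    for x in ctrl.landmark_of(k,q)[:1]: print(n,k,x['point'],x['score'],onz(q,x['point'],z))
```

```text
17.5 [450.1  88.6 197.3] [-0.5 -0.   0.1]
w can [488.0, 17.2] 0.85 [588.2 -45.8  33. ]
w tray [446.6, 26.3] 0.84 [591.6 -26.1   0. ]
w tray_low_edge [378.7, 28.3] 0.66 [594.6  29.6   0. ]
w pedal_pad [323.1, 224.8] 0.74 [450.7  87.2  73. ]
t can [305.3, 199.4] 0.78 [587.7 -44.2  33. ]
t tray [296.8, 199.7] 0.91 [593.2 -26.    0. ]
t tray_low_edge [268.5, 199.2] 0.82 [593.2  32.8   0. ]
t pedal_pad [233.3, 265.8] 0.92 [450.9  88.7  73. ]
```

View pics/w5.png

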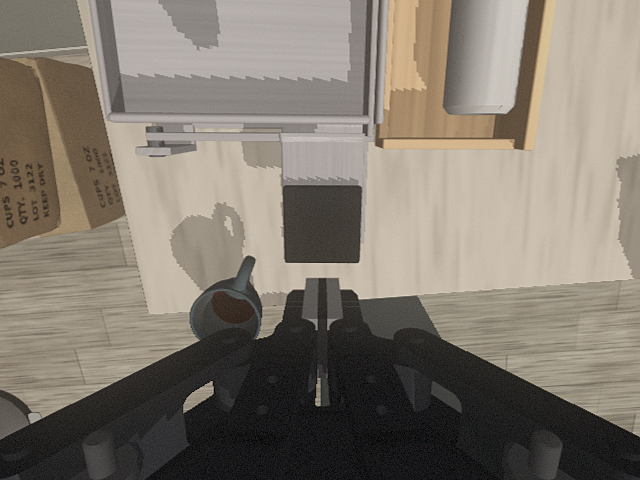

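The can lies in the tray at (487, 55) near the tall wall, and the pedal pad is back up at (322, 224). I'll let it settle, then hand in.

Emit:
send_rows(
  targets=[
    [1,0,0,0,0,0,0],
    [1,0,0,0,0,0,0],
    [1,0,0,0,0,0,0],
    [1,0,0,0,0,0,0],
    [1,0,0,0,0,0,0],
    [1,0,0,0,0,0,0],
    [1,0,0,0,0,0,0],
    [1,0,0,0,0,0,0],
    [1,0,0,0,0,0,0],
    [1,0,0,0,0,0,0],
  ],
)

```text
time_s: 19.15
eef_pos: [450.5, 88.6, 198.3]
ee_rot: [0.0, 0.999, -0.04, -0.0]
force: [-0.4, 0.8, -0.4]
grip_width: 0.0
grip_force: 0.0
```

Emit:
send_rows(
  targets=[
    [1,0,0,0,0,0,0],
    [1,0,0,0,0,0,0],
    [1,0,0,0,0,0,0],
    [1,0,0,0,0,0,0],
    [1,0,0,0,0,0,0],
    [1,0,0,0,0,0,0],
    [1,0,0,0,0,0,0],
    [1,0,0,0,0,0,0],
    [1,0,0,0,0,0,0],
    [1,0,0,0,0,0,0],
  ],
)

```text
time_s: 20.4
eef_pos: [450.6, 88.6, 198.3]
ee_rot: [-0.0, 0.999, -0.04, 0.0]
force: [0.2, 0.0, -1.3]
grip_width: 0.005
grip_force: 0.0
```

Run:
```python
from h import *
for i in range(2):
  p=snap('wrist')
  print(p.get('shot'),ctrl.landmark_of('can',p)[:1])
print(ctrl.finish_job())
```

```text
19 [{'point': [486.4, 18.8], 'score': 0.58}]
20 [{'point': [486.1, 17.8], 'score': 0.77}]
the job is handed in; nothing more can be done
None
```

The job is handed in at about 20 s of the 51 s allowed, with no verdict returned: the tray is flush and centred on the mouth, the can rolled into it when the pedal reached its stop, and the pedal is back up.

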